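# Open the press-and-turn cap of the cleaning-tablet tub

### The job

Open the tub of cleaning tablets that stands in the round holder: press its child-safe cap down against the spring, turn it to the left (counter-clockwise seen from above) while it is held down until it comes free of its lock, lift it off and set it down flat, wing grip upward, in the steel tray. Press and turn only as firmly as the lock needs, without forcing it, and leave the mug, the spice jar and the lemon where they are.

Things in the scene. Friction and masses are not known exactly. Their poses are not given: they have to be found in the camera images.
- tub_mouth (a point): centre of the tub's mouth (rim 44 mm across), under the cap at first. The white tub, 80 mm across, stands upright in a fixed round holder (base 116 mm, cup 94 mm across) and cannot turn, but its soft foot gives: pressed from above with up to 5 N it sinks until it is firm. How far (1 to 9 mm) and at what height differ from case to case and cannot be seen beforehand
- cap_grip (a point): centre of the wing grip of the grey cap (loose, about 85 g): a ribbed round shell 70 mm across, 26.5 mm high, with a straight wing grip on top, 56 mm long, 14 mm wide, 20 mm high. The point is 10 mm above the shell's flat top, 36.5 mm above the cap's lower rim; x along the wing grip, y across it, z up. The cap has about 3 mm of side play on the neck
- liner: sprung rubber disc 42 mm across inside the cap, resting on the tub's rim; its spring holds the cap up: 4 N to begin, plus 1 N per mm the cap is pushed down on the tub, hard stop at 5.5 mm (9.5 N). More than 18 N on the rim damages it
- tub: the tub; origin at the centre of its underside, 100 mm below the rim; locked, the cap's x is parallel to its x. Hooks on its neck lock the cap: at rest it turns only 0.1 to 0.2 rad. Pushed down 4.5 mm on the tub (8.5 N) it comes free to turn counter-clockwise seen from above; held down so, it reaches its stop at about 1.2 rad from locked. Between 0.92 rad and the stop it lifts straight off
- cap: the cap as a body, origin at the centre of its lower rim, x along the wing grip, z up. Inside it two small lugs sit 29 mm from the axis on its +x and -x sides, which the hooks of the tub's neck hold. More than 30 N on a lug (a twist of about 1.5 N m) damages the lock
- tray: loose flat steel tray, 170 (x) by 140 (y) mm, rim 14 mm high, walls and floor 3 mm thick, mass 0.6 kg. Origin: centre of its underside on the worktop; z up
- mug: white cup with handle, 65x94x53 mm, a bystander; origin at the centre of its underside
- spice: dark spice jar, 44 mm across, 96 mm high, a bystander; origin at the centre of its underside
- lemon: lemon, 80x55x57 mm, a bystander; origin at its underside
There are look-alikes about, which are no part of the job. What is shaped like the part that bears tub_mouth but orange or pink is not meant. Leave any turquoise look-alike of the cap alone.

How it is judged:
On the way, in this order (a step that is already met when the one before it is completed fails the run):
1. the cap is pressed down past its lock, still unturned (z of cap_grip in the frame of tub below 0.1207 m and angle between the x axis of cap and the x axis of tub, either way round below 0.3 rad), for 0.1 s.
2. the cap is turned out from under the hooks, still on the neck (angle between the x axis of cap and the x axis of tub, either way round above 0.85 rad and z of cap_grip in the frame of tub below 0.128 m and horizontal distance between cap_grip and tub_mouth below 0.008 m), for 0.1 s.
3. the cap is lifted clear of the tub (z of cap_grip in the frame of tub above 0.15 m), for 0.1 s.
At the end, for the whole second after the job is handed in: the cap lies at rest inside the steel tray, flat on its floor (lower rim within 4 mm of the floor, tilt under 0.1 rad), wing grip upward, whole cap within the tray's rim, tray flat; fingers clear (x of cap in the frame of tray between -0.052 and 0.052 m and y of cap in the frame of tray between -0.037 and 0.037 m and z of cap in the frame of tray below 0.007 m and angle between cap's own z axis and vertical below 0.1 rad and linear speed of cap below 0.02 m/s and angle between tray's own z axis and vertical below 0.05 rad); the robot touches nothing.
It fails at once if the cap is pressed onto the tub with more than 18 N (contact force between liner and tub above 18 N).
It fails at once if a lug is loaded with more than 30 N against the lock (turning without pressing, or forcing the stop) (contact force between any of cap_c0, cap_c1 and tub above 30 N).
It fails at once if a bystander (mug, spice jar, lemon) is moved more than 30 mm (distance of any of mug, spice, lemon from where it was at the start of the episode above 0.03 m).
It fails at once if the tray is pushed more than 40 mm (distance of tray from where it was at the start of the episode above 0.04 m).
It also fails if it takes over 70 s, if anything falls off the work surface, if the arm or the gripper's body presses on something with over 40 N, if the wrist force passes 120 N, or if a joint passes its speed limit or range.

### The arm

A 6-joint arm with a two-finger parallel gripper is mounted at the origin on a cart in front of the work surface, level with it; the furniture and walls round the work are solid. World frame = base frame: x ahead of the robot, y to its left, z up, the work surface at z = 0. Lengths are in m, angles in rad, forces in N, time in s.
With the tool pointing down it reaches from about 0.4 to 0.825 m from the base axis. Payload 7 kg.
Tool frame: the origin (TCP) lies between the finger pads; the fingertips stand 22 mm ahead of it and the grasp point (between the pads) lies 3 mm ahead of it (arm.tip_reach is the distance from the TCP to the fingertips, in m); z points along the fingers, y is the line along which they close (so a half turn about z gives the same grasp; the last joint's range is limited). The gripper opens to 88 mm and grips with 3 to 60 N. Pads are 19 mm wide; open, the fingers measure 130 mm over their backs; the gripper's body (78 mm by 193 mm) begins 47 mm behind the grasp point.
Start: joints at [1.554, 0.359, 0.012, 0, -1.224, -0.288], TCP at [0.203, 0.644, 0.222] pointing down, gripper open.
Joint ranges: [-3.07, 3.07], [-1.43, 2.12], [-1.02, 1.25], [-3.03, 1.67], [-3.05, -0], [-3.03, 3.03]. Speed limits (rad/s): [2.39, 2.39, 3.01, 3.14, 3.14, 3.14].

### API

Orientations are given as [roll, pitch, yaw] about the fixed x, y, z axes, in that order (R = Rz(yaw) Ry(pitch) Rx(roll)).
In Python, from station import arm, viewer gives the robot as it stands. The module is installed in compiled form; this text tells all that it offers.
- The arm moves only by the tool apply_moves, never from a script. Its argument "commands" is a list that holds one entry, the list of rows, each a list of 5 numbers: the closure, from -1 (fully open) to 1 (shut), then the shift along the world's x, y, z as a fraction of full scale, then the turn about the world's z as a fraction of full scale. In form: [[[fingers, tx, ty, tz, yaw], ...]]. A call has 1 to 12 rows; each row shifts and turns the commanded pose from where the row before left it; what a row does not reach is not made up. Full scale, the value 1, is 20 cm for a shift and pi rad for a turn. A row lasts 1/10 s, in which the tool goes at most 50 mm and 8.59 degrees, less where a joint would pass 70% of its speed; a pose out of reach is approached as far as the arm can. A call with a number of a shift or a turn outside -1 to 1 is refused whole. A call with a gripper value outside its range is refused whole. The fingers move at their own pace and stop on an object; "force" is the grip in N (left out, the last holds). Time passes only in rows, so rows that do not move let the fingers close. It gives the time, the measured TCP pose, the force, the opening and the grip force at its end, in the units of the state.
- arm.get_state(): the state, without advancing time (a new reading comes with each control period).
- viewer.grab_frame(name): name is "side" or "top" or "wrist"; returns a dict with "image" (420x560x3 uint8, blue, green, red), "mtx" (3x3 intrinsics, pixels), "rvec" (rotation vector, rad) and "tvec" (3), from world to camera coordinates, as OpenCV has them. Camera axes: x right, y down, z forward; pixel columns grow to the right and rows downward; lengths in m; the calibration is good to about 2 mm. A picture is of the moment at which its call begins. There is no depth.
- arm.job_done(): hands the job in; it is judged then, once.
The state is a dict: "t": time; "q": joint angles; "qd": joint speeds; "joint_efforts": joint torques, N m; "eef_pos": TCP position; "ee_rot": TCP orientation; "force": force on the tool from outside, world axes, zero at the start; "moment": the same for the moment, N m; "width": finger opening in m; "gripper_force": force on a finger pad.
Only numpy, scipy, OpenCV 4.12 (cv2) and the standard library are available. Lean on these libraries where they do the work, as an engineer would, in place of code of your own. Each camera call takes 0.05 s, during which the arm holds its last target. There are 200 camera calls.

## Working session

There is one attempt and no reset: what is moved stays moved. The work goes in short steps, Python scripts to look and compute and a tool call to move; the robot and the scene stay as the last step left them, time stands still between calls to the robot, and variables do not carry over. Pictures are saved under pics/ and viewed, at most 10 in all, crops included, and the job is handed in when it is done.

Besides the shell and the picture viewer there is one more tool, called after "Call:" in YAML: its name, and indented under it one key for each argument. apply_moves: Moves the arm, as the interface text tells. Shift numbers are shares of 20 cm and turn numbers shares of pi rad, none past 1 either way. Its arguments: {"type":"object","properties":{"commands":{"type":"array","items":{"type":"array","items":{"type":"array","items":{"type":"number"}}}},"force":{"type":"number"}},"required":["commands"]}

```bash
mkdir -p pics; cat > h.py <<'E'
import numpy as np, cv2
from station import arm, viewer
def grab(n,fn=None):
    f=viewer.grab_frame(n)
    if fn: cv2.imwrite('pics/'+fn,f['image'])
    np.savez('pics/'+n+'.npz',**{k:np.array(v) for k,v in f.items()})
    return f
def load(n): return dict(np.load('pics/'+n+'.npz'))
def ray(f,u,v):
    R=cv2.Rodrigues(np.array(f['rvec'],float))[0];t=np.array(f['tvec'],float).reshape(3)
    d=R.T@np.linalg.inv(f['mtx'])@np.array([u,v,1.]);return -R.T@t,d
def onz(f,u,v,z):
    c,d=ray(f,u,v);return c+d*(z-c[2])/d[2]
def proj(f,p): return cv2.projectPoints(np.array(p,float).reshape(-1,3),np.array(f['rvec'],float),np.array(f['tvec'],float),np.array(f['mtx'],float),None)[0].reshape(-1,2)
E
python3 - <<'E'
from h import *
a=grab('top')['image'];b=grab('side')['image']
cv2.imwrite('pics/t.png',a);cv2.imwrite('pics/s.png',b)
s=arm.get_state();print(s)
for n in('top','side'):
    f=load(n);print(n,ray(f,280,210))
E
```

```text
{'t': 0.1, 'q': array([ 1.55412285e+00,  3.59318255e-01,  1.11409517e-02, -3.17730911e-04,
       -1.22408022e+00, -2.88095457e-01]), 'qd': array([-0.00146334,  0.00067949,  0.00291596,  0.0003545 , -0.00128865,
       -0.00156546]), 'joint_efforts': array([-2.24370386e-03, -5.84160841e+01,  2.93751973e+01,  7.01564893e+00,
        1.01715521e-02, -4.85224814e-05]), 'eef_pos': array([0.20244218, 0.64346151, 0.22160863]), 'ee_rot': array([ 3.14010681e+00, -1.28811045e-04, -3.04877027e-01]), 'force': array([-0.16283499,  0.72825437, -0.13730219]), 'moment': array([-0.00882426,  0.00774981, -0.02871764]), 'gripper_force': 0.0, 'width': 0.0877915026595858}
top (array([ 0.32557032, -0.01937869,  1.26739091]), array([ 0.15608028,  0.01223004, -0.98767247]))
side (array([-0.11070418, -0.62118999,  0.93320605]), array([ 0.51188532,  0.51528781, -0.68735373]))
```

View pics/t.png

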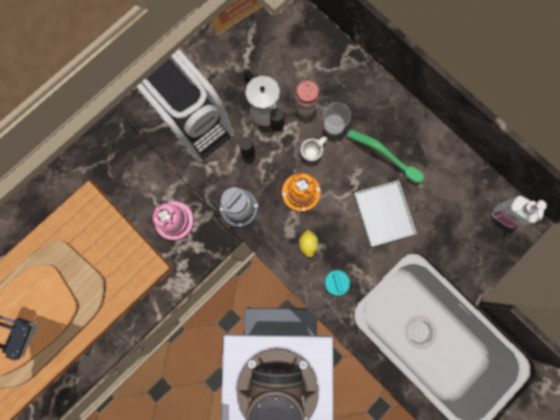

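View pics/s.png

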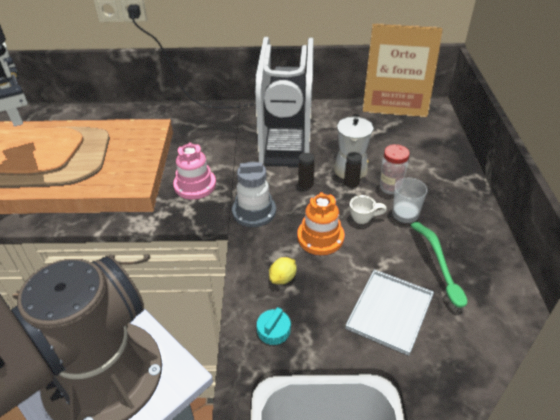

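The top view shows three tubs. The grey-capped one is at top (237,203) / side (253,190), the orange at top (301,190) and the pink at top (172,220). There is also a turquoise cap at top (337,283). The grey one fits the description. The steel tray is at top (386,213) / side (391,311), the mug at top (312,150), the lemon at top (309,243) and the dark jar(s) at top (247,148) and (277,118). Next I'll confirm the grey tub in an enlarged crop.

```bash
python3 - <<'E'
from h import *
t=load('top');s=load('side')
a=cv2.resize(t['image'][165:245,195:275],(400,400),interpolation=cv2.INTER_CUBIC)
b=cv2.resize(s['image'][150:230,215:295],(400,400),interpolation=cv2.INTER_CUBIC)
cv2.imwrite('pics/c.png',np.hstack([a,b]))
# tray
for n,f,box in(('top',t,(345,170,425,255)),('side',s,(340,265,440,355))):
    im=f['image'];x0,y0,x1,y1=box
    m=np.zeros(im.shape[:2],np.uint8);m[y0:y1,x0:x1]=(im[y0:y1,x0:x1].min(2)>130)*255
    c=max(cv2.findContours(m,0,2)[0],key=cv2.contourArea)
    r=cv2.minAreaRect(c);print(n,r)
    P=np.array([onz(f,u,v,.014) for u,v in cv2.boxPoints(r)])
    if n=='side':
        P=np.array([onz(f,u,v,.014) for u,v in c[:,0]]);R=cv2.minAreaRect(P[:,:2].astype(np.float32)*1000);print(R)
    else:
        P2=np.array([onz(f,u,v,.014) for u,v in c[:,0]]);print(cv2.minAreaRect(P2[:,:2].astype(np.float32)*1000))
E
```

```text
top ((384.87054443359375, 213.04161071777344), (58.41374969482422, 47.465423583984375), 72.18110656738281)
((518.03076171875, -322.0948486328125), (173.88088989257812, 144.62083435058594), 16.660533905029297)
side ((391.3505554199219, 307.2113342285156), (70.6680908203125, 73.61260223388672), 23.96249008178711)
((529.0812377929688, -318.87152099609375), (203.2073211669922, 144.2133026123047), 16.302480697631836)
```

View pics/c.png

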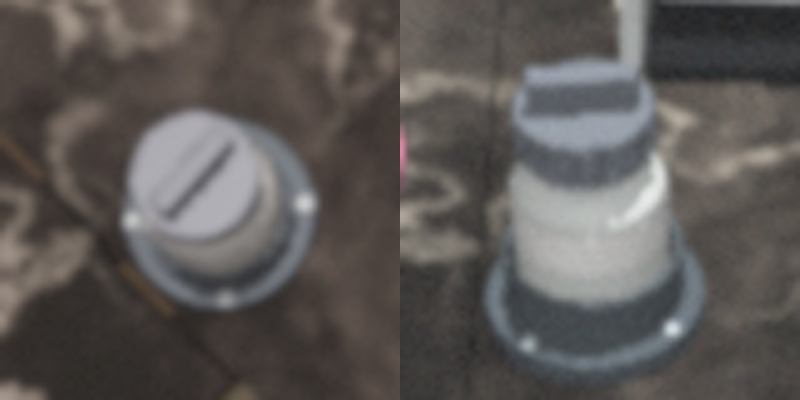

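The crop confirms it: a grey ribbed cap with a straight wing grip on a white tub in a holder. The wing's top centre is at about top (233.4,199.5) and side (251.6,164.5).

```bash
python3 - <<'E'
from h import *
t=load('top');s=load('side')
c1,d1=ray(t,233.4,199.2);c2,d2=ray(s,251.6,164.5)
A=np.stack([d1,-d2],1);k=np.linalg.lstsq(A,c2-c1,rcond=None)[0]
p=c1+k[0]*d1;q=c2+k[1]*d2;print(p,q)
for z in(.13,.14,.15):print(onz(t,233.4,199.2,z),onz(s,251.6,164.5,z))
z=p[2]
a=onz(t,195+160/5,165+213/5,z-.01);b=onz(t,195+235/5,165+141/5,z-.01);print('wing dark',a,b,np.degrees(np.arctan2(*(b-a)[1::-1])),np.linalg.norm(a-b))
a=onz(s,215+125/5,150+84/5,z);b=onz(s,215+240/5,150+80/5,z);print('side',a,b,np.degrees(np.arctan2(*(b-a)[1::-1])),np.linalg.norm(a-b))
# holder base circle in top: dots
print([onz(t,195+x/5,165+y/5,.01) for x,y in((131,219),(305,202),(225,298))])
for n,u,v in(('mug',312,150),('lemon',309,243),('or',301,190),('jar',247,148)):print(n,onz(t,u,v,.05))
E
```

```text
[0.52862246 0.12076298 0.16212583] [0.53048801 0.11931303 0.16228471]
[0.53452441 0.12483636 0.13      ] [0.55733991 0.15032388 0.13      ]
[0.53268728 0.12356842 0.14      ] [0.54902269 0.14071845 0.14      ]
[0.53085014 0.12230047 0.15      ] [0.54070547 0.13111303 0.15      ]
wing dark [0.50705339 0.13881688 0.15212583] [0.54736343 0.09894004 0.15212583] -44.69047093605128 0.05670151526381765
side [0.50514875 0.13331364 0.16212583] [0.54565055 0.09517221 0.16212583] -43.28085396016847 0.05563420748596745
[array([0.52628136, 0.17669171, 0.01      ]), array([0.53786562, 0.07002034, 0.01      ]), array([0.47804719, 0.11764112, 0.01      ])]
mug [ 0.70293236 -0.09920462  0.05      ]
lemon [ 0.42104019 -0.09022827  0.05      ]
or [ 0.57898798 -0.06631131  0.05      ]
jar [0.7077431  0.09812251 0.05      ]
```

Call:
apply_moves:
  commands:
    - [[-1,0,0,0.15,0],[-1,0.12,-0.187,0.1,-0.01],[-1,0.12,-0.187,0.05,-0.01],[-1,0.12,-0.187,0,-0.01],[-1,0.12,-0.187,0,-0.01],[-1,0.12,-0.187,0,-0.01],[-1,0.12,-0.187,0,-0.01],[-1,0.12,-0.187,0,-0.01],[-1,0.12,-0.187,0,-0.01],[-1,0.12,-0.187,0,-0.01],[-1,0.12,-0.187,0,-0.01],[-1,0.12,-0.187,0,-0.01]]
  force: 20

```text
t: 1.3
eef_pos: [0.467, 0.2307, 0.2824]
ee_rot: [3.142, 0.0, -0.651]
force: [0.8, 0.7, 0.0]
width: 0.0873
gripper_force: 0.0
```

Call:
apply_moves:
  commands:
    - [[-1,0.105,-0.184,-0.05,-0.0125],[-1,0.105,-0.184,-0.05,-0.0125],[-1,0.105,-0.184,0,-0.0125],[-1,0,0,0,0],[-1,0,0,0,0]]

```text
t: 1.8
eef_pos: [0.5297, 0.1209, 0.2619]
ee_rot: [3.141, 0.0, -0.771]
force: [0.3, 0.4, -0.3]
width: 0.0875
gripper_force: 0.0
```

```bash
python3 - <<'E'
from h import *
s=arm.get_state();print(s['eef_pos'],s['ee_rot'],s['q'],s['force'])
f=grab('wrist','w1.png');print(ray(f,280,210))
print(proj(f,[[.53,.121,.162],[.53,.121,.142]]))
E
```

```text
[0.5296879  0.12093554 0.26193581] [ 3.14064432e+00  4.11995257e-04 -7.70563440e-01] [ 5.85109442e-01  1.18008216e-01 -2.16269174e-01 -2.11708501e-04
 -1.23753336e+00  2.15192997e-01] [ 0.28263666  0.44699939 -0.30288176]
(array([0.58772693, 0.06400359, 0.42442864]), array([-0.20916214,  0.20212892, -0.95678369]))
[[278.93332851 211.57540885]
 [278.99021045 204.78991192]]
```

View pics/w1.png

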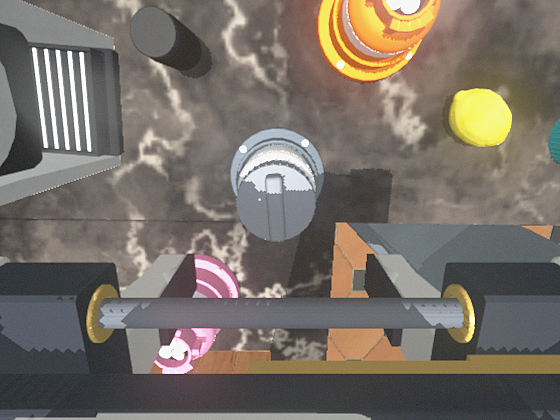

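The wrist view shows the wing upright at about (276,207), between columns 269 and 284, and the shell's top is centred near (276,203).

```bash
python3 - <<'E'
from h import *
f=load('wrist');im=f['image']
print(onz(f,276.5,207,.162),onz(f,276.5,203,.142))
c=cv2.resize(im[110:260,210:340],(520,600),interpolation=cv2.INTER_CUBIC);cv2.imwrite('pics/w1c.png',c)
E
```

```text
[0.53415685 0.11971071 0.162     ] [0.53266733 0.12142578 0.142     ]
```

View pics/w1c.png

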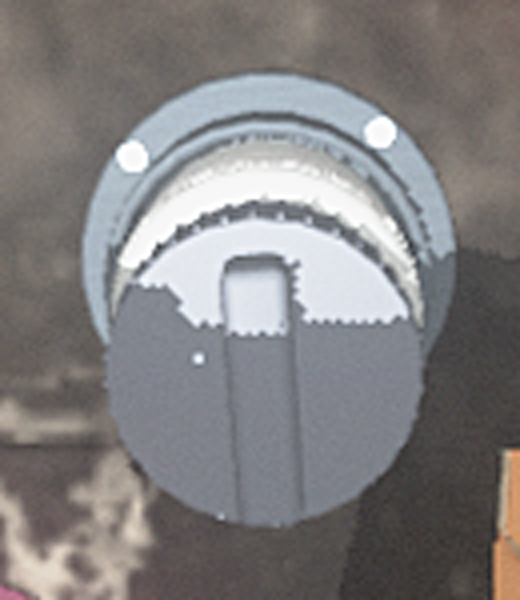

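```bash
python3 - <<'E'
from h import *
f=load('wrist')
P=lambda x,y,z:onz(f,210+x/4,110+y/4,z)
for a,b in(((256,262),(270,520)),((223,285),(240,518)),((290,335),(302,515))):
    a=P(*a,.162);b=P(*b,.162);print(a,b,np.arctan2(*(a-b)[1::-1]),np.linalg.norm(a-b),(a+b)/2)
l,r=P(107,370,.142),P(422,370,.142);print((l+r)/2,np.linalg.norm(l-r))
E
```

```text
[0.55403764 0.10306201 0.162     ] [0.51300115 0.13918722 0.162     ] -0.7218347258805012 0.054671966403035135 [0.5335194  0.12112461 0.162     ]
[0.55529164 0.11097875 0.162     ] [0.51768548 0.14337018 0.162     ] -0.7110369110595068 0.04963293653146314 [0.53648856 0.12717447 0.162     ]
[0.53872621 0.10853904 0.162     ] [0.50915401 0.13361187 0.162     ] -0.7032454617029985 0.038770628689063946 [0.52394011 0.12107545 0.162     ]
[0.53321435 0.1213419  0.142     ] 0.06840434709563085
```

Call:
apply_moves:
  commands:
    - [[0.3,0.0175,0.002,0,0.019],[0.3,0,0,-0.12,0],[0.3,0,0,-0.12,0],[0.3,0,0,-0.12,0],[0.3,0,0,-0.06,0],[0.3,0,0,-0.03,0],[0.3,0,0,0,0],[0.3,0,0,0,0],[0.3,0,0,0,0]]

```text
t: 2.75
eef_pos: [0.5337, 0.1229, 0.1736]
ee_rot: [-3.14, -0.001, -0.708]
force: [-0.5, 1.0, -0.3]
width: 0.0311
gripper_force: 0.0
```

```bash
python3 - <<'E'
from h import *
s=arm.get_state();print(s['eef_pos'],s['ee_rot'],s['force'],s['moment'],s['width'])
g=grab('side');f=grab('wrist')
a=cv2.resize(g['image'][110:230,190:310],(400,400),interpolation=cv2.INTER_CUBIC)
b=cv2.resize(f['image'][150:350,180:380],(400,400))
cv2.imwrite('pics/c2.png',np.hstack([a,b]))
E
```

```text
[0.53366992 0.12285781 0.17357339] [-3.13989257e+00 -7.37230392e-04 -7.08221412e-01] [-0.4886848   1.03972738 -0.30315751] [-0.0077352   0.02498755 -0.0349778 ] 0.031115473544009245
```

View pics/c2.png

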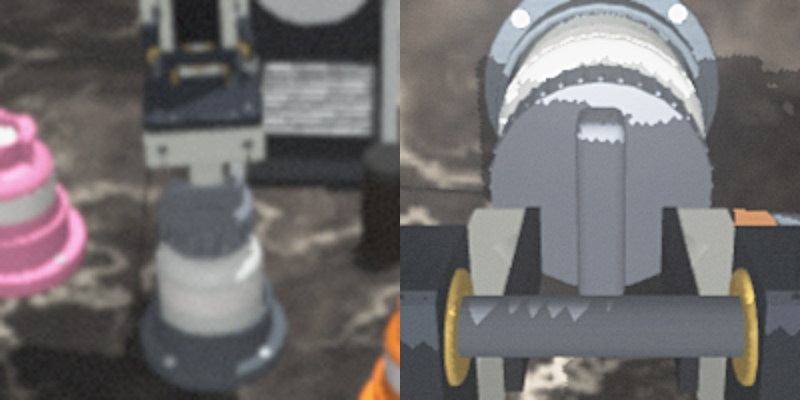

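The wing sits centred and parallel between the fingers (crop wing 577–627, fingers 540–662). Next I'll descend until the fingertips touch the shell.

Call:
apply_moves:
  commands:
    - [[0.3,0,0,-0.015,0],[0.3,0,0,-0.015,0],[0.3,0,0,0,0]]

```text
t: 3.15
eef_pos: [0.5328, 0.1223, 0.1659]
ee_rot: [3.141, 0.0, -0.709]
force: [-0.3, -0.6, -0.4]
width: 0.0308
gripper_force: 0.0
```

Call:
apply_moves:
  commands:
    - [[0.3,0,0,-0.005,0],[0.3,0,0,-0.005,0],[0.3,0,0,0,0]]

```text
t: 3.45
eef_pos: [0.533, 0.1224, 0.1643]
ee_rot: [3.141, 0.0, -0.709]
force: [-0.6, -0.1, 0.5]
width: 0.0303
gripper_force: 0.0
```

Call:
apply_moves:
  commands:
    - [[0.3,0,0,-0.005,0],[0.3,0,0,-0.0025,0],[0.3,0,0,0,0]]

```text
t: 3.75
eef_pos: [0.533, 0.1225, 0.1629]
ee_rot: [3.142, 0.0, -0.708]
force: [0.4, -0.0, -0.2]
width: 0.0312
gripper_force: 0.0
```

Call:
apply_moves:
  commands:
    - [[0.3,0,0,-0.005,0],[0.3,0,0,-0.0025,0],[0.3,0,0,0,0]]

```text
t: 4.05
eef_pos: [0.533, 0.1224, 0.1614]
ee_rot: [3.141, 0.0, -0.708]
force: [-0.5, 0.6, 0.2]
width: 0.0306
gripper_force: 0.0
```

Call:
apply_moves:
  commands:
    - [[0.3,0,0,-0.005,0],[0.3,0,0,-0.0025,0],[0.3,0,0,0,0]]

```text
t: 4.35
eef_pos: [0.533, 0.1224, 0.1599]
ee_rot: [3.141, 0.0, -0.708]
force: [-0.1, -0.1, 0.3]
width: 0.0308
gripper_force: 0.0
```

Call:
apply_moves:
  commands:
    - [[0.3,0,0,-0.005,0],[0.3,0,0,-0.0025,0],[0.3,0,0,0,0]]

```text
t: 4.65
eef_pos: [0.533, 0.1224, 0.1584]
ee_rot: [3.141, 0.0, -0.708]
force: [-0.8, 0.4, -0.0]
width: 0.0304
gripper_force: 0.0
```

Call:
apply_moves:
  commands:
    - [[0.3,0,0,-0.005,0],[0.3,0,0,-0.0025,0],[0.3,0,0,0,0]]

```text
t: 4.95
eef_pos: [0.533, 0.1224, 0.1569]
ee_rot: [3.141, 0.0, -0.708]
force: [0.2, -0.4, -0.4]
width: 0.0303
gripper_force: 0.0
```

Call:
apply_moves:
  commands:
    - [[0.3,0,0,-0.005,0],[0.3,0,0,-0.0025,0],[0.3,0,0,0,0]]

```text
t: 5.25
eef_pos: [0.533, 0.1224, 0.1553]
ee_rot: [3.141, 0.0, -0.709]
force: [-0.1, -0.4, -0.4]
width: 0.0304
gripper_force: 0.0
```

Call:
apply_moves:
  commands:
    - [[0.3,0,0,-0.005,0],[0.3,0,0,-0.0025,0],[0.3,0,0,0,0]]

```text
t: 5.55
eef_pos: [0.533, 0.1225, 0.1539]
ee_rot: [3.141, 0.0, -0.709]
force: [-0.4, -0.5, -0.4]
width: 0.0306
gripper_force: 0.0
```

Call:
apply_moves:
  commands:
    - [[0.3,0,0,-0.005,0],[0.3,0,0,-0.0025,0],[0.3,0,0,0,0]]

```text
t: 5.85
eef_pos: [0.533, 0.1224, 0.1523]
ee_rot: [3.141, 0.0, -0.709]
force: [-0.2, 1.5, 0.0]
width: 0.0305
gripper_force: 0.0
```

```bash
python3 - <<'E'
from h import *
g=grab('side');f=grab('wrist')
a=cv2.resize(g['image'][110:230,190:310],(400,400),interpolation=cv2.INTER_CUBIC)
b=cv2.resize(f['image'][150:350,180:380],(400,400))
cv2.imwrite('pics/c3.png',np.hstack([a,b]))
E
```

```text
(no output)
```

View pics/c3.png

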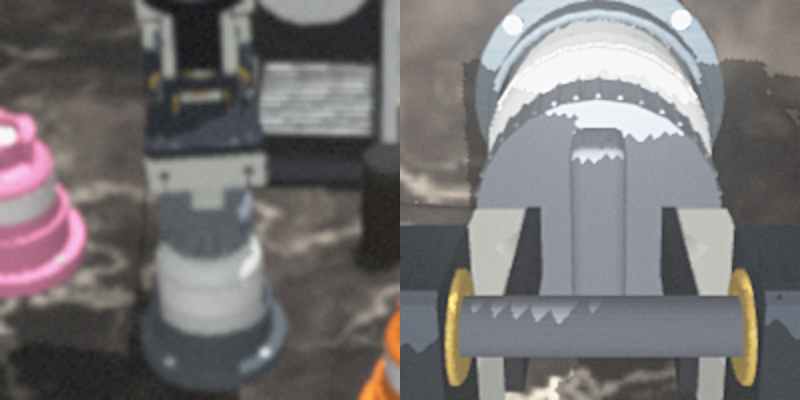

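There is still a small gap above the shell, and the wing is well between the pads. I'll continue down.

Call:
apply_moves:
  commands:
    - [[0.3,0,0,-0.005,0],[0.3,0,0,-0.0025,0],[0.3,0,0,0,0]]

```text
t: 6.25
eef_pos: [0.533, 0.1224, 0.1508]
ee_rot: [3.141, 0.0, -0.708]
force: [0.0, 0.2, 0.3]
width: 0.0308
gripper_force: 0.0
```

Call:
apply_moves:
  commands:
    - [[0.3,0,0,-0.005,0],[0.3,0,0,-0.0025,0],[0.3,0,0,0,0]]

```text
t: 6.55
eef_pos: [0.533, 0.1224, 0.1494]
ee_rot: [3.141, 0.0, -0.708]
force: [-0.2, 0.2, 1.2]
width: 0.0309
gripper_force: 0.0
```

Call:
apply_moves:
  commands:
    - [[0.3,0,0,-0.005,0],[0.3,0,0,-0.0025,0],[0.3,0,0,0,0]]

```text
t: 6.85
eef_pos: [0.533, 0.1224, 0.1479]
ee_rot: [3.141, 0.0, -0.709]
force: [-0.1, -0.2, -0.6]
width: 0.0305
gripper_force: 0.0
```

Call:
apply_moves:
  commands:
    - [[0.3,0,0,-0.005,0],[0.3,0,0,-0.0025,0],[0.3,0,0,0,0]]

```text
t: 7.15
eef_pos: [0.533, 0.1224, 0.1464]
ee_rot: [3.141, 0.0, -0.709]
force: [-0.6, -0.0, -0.5]
width: 0.0304
gripper_force: 0.0
```

Call:
apply_moves:
  commands:
    - [[0.3,0,0,-0.005,0],[0.3,0,0,-0.0025,0],[0.3,0,0,0,0]]

```text
t: 7.45
eef_pos: [0.533, 0.1224, 0.1448]
ee_rot: [3.141, 0.0, -0.709]
force: [0.4, -0.1, 0.4]
width: 0.0309
gripper_force: 0.0
```

Call:
apply_moves:
  commands:
    - [[0.3,0,0,-0.005,0],[0.3,0,0,-0.0025,0],[0.3,0,0,0,0]]

```text
t: 7.75
eef_pos: [0.533, 0.1224, 0.1433]
ee_rot: [3.141, 0.0, -0.709]
force: [0.6, -1.0, -0.2]
width: 0.0307
gripper_force: 0.0
```

Call:
apply_moves:
  commands:
    - [[0.3,0,0,-0.005,0],[0.3,0,0,-0.0025,0],[0.3,0,0,0,0]]

```text
t: 8.05
eef_pos: [0.533, 0.1224, 0.1419]
ee_rot: [3.141, 0.0, -0.708]
force: [0.3, 0.1, 1.2]
width: 0.0308
gripper_force: 0.0
```

```bash
python3 - <<'E'
from h import *
g=grab('side');f=grab('wrist')
a=cv2.resize(g['image'][135:215,215:295],(400,400),interpolation=cv2.INTER_CUBIC)
b=cv2.resize(f['image'][150:350,180:380],(400,400))
cv2.imwrite('pics/c4.png',np.hstack([a,b]))
E
```

```text
(no output)
```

View pics/c4.png

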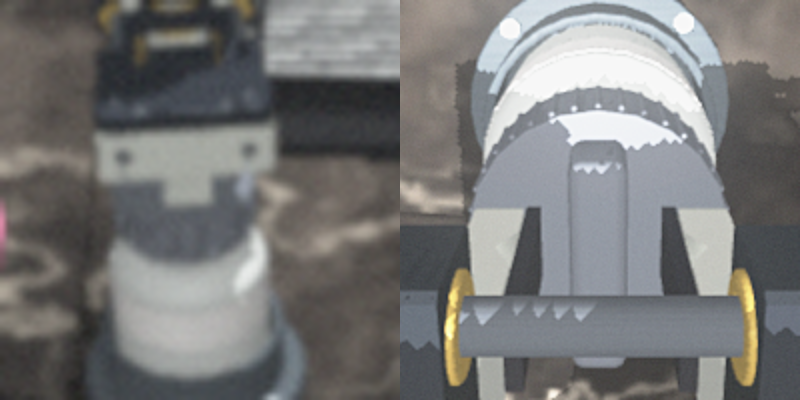

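The fingertips are just at shell level and the wing is between the pads (wrist crop columns 569–627), so I'll close the grip here.

Call:
apply_moves:
  commands:
    - [[1,0,0,0,0],[1,0,0,0,0],[1,0,0,0,0],[1,0,0,0,0],[1,0,0,0,0],[1,0,0,0,0]]
  force: 40

```text
t: 8.75
eef_pos: [0.5331, 0.1225, 0.142]
ee_rot: [-3.142, -0.0, -0.708]
force: [-0.4, -0.7, 0.6]
width: 0.0139
gripper_force: 40.0
```

Call:
apply_moves:
  commands:
    - [[1,0,0,-0.005,0],[1,0,0,-0.005,0],[1,0,0,0,0],[1,0,0,0,0]]

```text
t: 9.15
eef_pos: [0.5331, 0.1225, 0.14]
ee_rot: [-3.142, -0.0, -0.708]
force: [-0.6, 0.8, 0.7]
width: 0.0133
gripper_force: 40.0
```

Call:
apply_moves:
  commands:
    - [[1,0,0,-0.005,0],[1,0,0,-0.005,0],[1,0,0,0,0],[1,0,0,0,0]]

```text
t: 9.55
eef_pos: [0.5331, 0.1225, 0.138]
ee_rot: [-3.142, -0.0, -0.708]
force: [-0.1, 0.9, 1.9]
width: 0.0133
gripper_force: 40.0
```

Call:
apply_moves:
  commands:
    - [[1,0,0,-0.005,0],[1,0,0,-0.005,0],[1,0,0,0,0],[1,0,0,0,0]]

```text
t: 9.95
eef_pos: [0.5332, 0.1225, 0.1361]
ee_rot: [-3.142, -0.0, -0.708]
force: [-0.2, 0.2, 3.2]
width: 0.0134
gripper_force: 40.0
```

Call:
apply_moves:
  commands:
    - [[1,0,0,-0.005,0],[1,0,0,0,0],[1,0,0,0,0]]

```text
t: 10.25
eef_pos: [0.5332, 0.1225, 0.1351]
ee_rot: [-3.141, -0.0, -0.708]
force: [-1.0, -0.4, 3.5]
width: 0.0139
gripper_force: 40.0
```

Call:
apply_moves:
  commands:
    - [[1,0,0,-0.005,0],[1,0,0,0,0],[1,0,0,0,0]]

```text
t: 10.55
eef_pos: [0.5332, 0.1225, 0.1341]
ee_rot: [-3.141, -0.0, -0.708]
force: [-1.1, -0.3, 5.6]
width: 0.0137
gripper_force: 40.0
```

Call:
apply_moves:
  commands:
    - [[1,0,0,-0.005,0],[1,0,0,0,0],[1,0,0,0,0]]

```text
t: 10.85
eef_pos: [0.5332, 0.1225, 0.1332]
ee_rot: [-3.141, -0.0, -0.708]
force: [-2.2, -1.2, 6.0]
width: 0.0133
gripper_force: 40.0
```

Call:
apply_moves:
  commands:
    - [[1,0,0,-0.005,0],[1,0,0,0,0],[1,0,0,0,0]]

```text
t: 11.15
eef_pos: [0.5332, 0.1225, 0.1323]
ee_rot: [-3.141, -0.0, -0.708]
force: [-2.8, 0.6, 7.0]
width: 0.0138
gripper_force: 40.0
```

Call:
apply_moves:
  commands:
    - [[1,0,0,-0.005,0],[1,0,0,0,0],[1,0,0,0,0]]

```text
t: 11.45
eef_pos: [0.5332, 0.1225, 0.1314]
ee_rot: [-3.141, -0.0, -0.708]
force: [-2.1, 0.2, 6.6]
width: 0.0138
gripper_force: 40.0
```

Call:
apply_moves:
  commands:
    - [[1,0,0,-0.0025,0],[1,0,0,0,0],[1,0,0,0,0]]

```text
t: 11.75
eef_pos: [0.5332, 0.1225, 0.1309]
ee_rot: [-3.141, -0.0, -0.708]
force: [-3.2, -0.5, 7.9]
width: 0.0136
gripper_force: 40.0
```

Call:
apply_moves:
  commands:
    - [[1,0,0,-0.0025,0],[1,0,0,0,0],[1,0,0,0,0]]

```text
t: 12.05
eef_pos: [0.5333, 0.1225, 0.1306]
ee_rot: [-3.141, -0.0, -0.708]
force: [-3.0, -0.4, 8.4]
width: 0.0139
gripper_force: 40.0
```

Call:
apply_moves:
  commands:
    - [[1,-0.0025,0,-0.0025,0],[1,0,0,0,0],[1,0,0,0,0]]

```text
t: 12.35
eef_pos: [0.5332, 0.1225, 0.1306]
ee_rot: [-3.14, -0.001, -0.708]
force: [-2.6, -0.7, 11.0]
width: 0.0135
gripper_force: 40.0
```

Call:
apply_moves:
  commands:
    - [[1,-0.0025,0,-0.0025,0],[1,0,0,0,0],[1,0,0,0,0]]

```text
t: 12.65
eef_pos: [0.5332, 0.1225, 0.1305]
ee_rot: [-3.14, -0.002, -0.708]
force: [-1.6, -1.1, 13.8]
width: 0.0136
gripper_force: 40.0
```

Call:
apply_moves:
  commands:
    - [[1,0,0,0.002,0],[1,0,0,0,0.015],[1,0,0,0,0.015],[1,0,0,0,0.015],[1,0,0,0,0]]

```text
t: 13.15
eef_pos: [0.5334, 0.1228, 0.1306]
ee_rot: [-3.139, -0.002, -0.565]
force: [-0.1, 0.2, 9.9]
width: 0.0132
gripper_force: 40.0
```

```bash
python3 -c "
from h import *
s=arm.get_state();print(s['ee_rot'],s['force'],s['moment'])"
```

```text
[-3.13945721e+00 -1.93880291e-03 -5.65135810e-01] [-0.12436383  0.24266435  9.88383352] [-0.18855722  0.17817183  0.00025851]
```

Call:
apply_moves:
  commands:
    - [[1,0,0,-0.001,0.015],[1,0,0,0,0.015],[1,0,0,0,0.01],[1,0,0,0,0]]

```text
t: 13.55
eef_pos: [0.5336, 0.123, 0.1306]
ee_rot: [-3.139, -0.002, -0.44]
force: [0.1, 0.0, 10.4]
width: 0.0133
gripper_force: 40.0
```

```bash
python3 -c "
from h import *
s=arm.get_state();print(s['ee_rot'],s['force'],s['moment'])"
```

```text
[-3.13924842e+00 -2.47496609e-03 -4.39890713e-01] [ 0.13044749  0.03476446 10.37800902] [-0.04546491  0.1464652  -0.12529898]
```

Call:
apply_moves:
  commands:
    - [[1,0,0,0,0.02],[1,0,0,0,0.02],[1,0,0,0,0.02],[1,0,0,0,0.02],[1,0,0,0,0.02],[1,0,0,0,0]]

```text
t: 14.15
eef_pos: [0.5337, 0.1232, 0.1306]
ee_rot: [-3.14, -0.003, -0.125]
force: [-0.1, 0.0, 10.4]
width: 0.0136
gripper_force: 40.0
```

```bash
python3 -c "
from h import *
s=arm.get_state();print(s['ee_rot'],s['force'],s['moment'])"
```

```text
[-3.13988823 -0.00326245 -0.12456152] [-0.13507424  0.0471448  10.36827722] [ 0.14067655  0.04295676 -0.0410177 ]
```

Call:
apply_moves:
  commands:
    - [[1,0,0,0,0.02],[1,0,0,0,0.02],[1,0,0,0,0.02],[1,0,0,0,0.02],[1,0,0,0,0.02],[1,0,0,0,0.02],[1,0,0,0,0.015],[1,0,0,0,0.01],[1,0,0,0,0],[1,0,0,0,0]]

```text
t: 15.15
eef_pos: [0.5337, 0.1232, 0.1306]
ee_rot: [-3.141, -0.004, 0.329]
force: [-0.3, 1.1, 10.0]
width: 0.0136
gripper_force: 40.0
```

```bash
python3 -c "
from h import *
s=arm.get_state();print(s['ee_rot'],s['force'],s['moment'])"
```

```text
[-3.14144535 -0.0037268   0.32888881] [-0.33982535  1.05809434  9.98744347] [ 0.14335818  0.11031098 -0.08679551]
```

Call:
apply_moves:
  commands:
    - [[1,0,0,0.02,0],[1,0,0,0.02,0],[1,0,0,0.02,0],[1,0,0,0.02,0],[1,0,0,0,0]]

```text
t: 15.65
eef_pos: [0.5318, 0.1224, 0.1451]
ee_rot: [-3.141, 0.001, 0.328]
force: [0.9, 1.1, -1.7]
width: 0.0135
gripper_force: 40.0
```

Call:
apply_moves:
  commands:
    - [[1,0,0,0.1,0],[1,0,0,0.15,0],[1,0,0,0.2,0],[1,0,0,0.2,0],[1,0,0,0,0]]

```text
t: 16.15
eef_pos: [0.5342, 0.123, 0.2805]
ee_rot: [-3.141, -0.008, 0.329]
force: [0.8, -0.4, -1.3]
width: 0.0135
gripper_force: 40.0
```

Call:
apply_moves:
  commands:
    - [[1,0,-0.1,0,0],[1,0,-0.2,0,0],[1,0,-0.2,0,0],[1,0,-0.2,0,0],[1,0,-0.2,0,0],[1,0,-0.2,0,0],[1,0,-0.2,0,0],[1,0,-0.2,0,0],[1,0,-0.2,0,0],[1,0,-0.2,0,0],[1,0,-0.1,0,0],[1,0,0,0,0]]

```text
t: 17.35
eef_pos: [0.531, -0.2797, 0.2732]
ee_rot: [-3.14, 0.003, 0.325]
force: [-0.6, 1.1, -1.6]
width: 0.0135
gripper_force: 40.0
```

```bash
python3 - <<'E'
from h import *
s=arm.get_state();print(s['eef_pos'],s['ee_rot'],s['force'],s['q'],s['t'])
f=grab('wrist')
T=load('top');g=grab('side')
c,sn=np.cos(np.radians(16.66)),np.sin(np.radians(16.66));C=np.array([.518,-.322])
P=[[*(C+np.array([[c,-sn],[sn,c]])@[i*.085,j*.07]),.014] for i,j in((1,1),(1,-1),(-1,-1),(-1,1))]
im=f['image'].copy();im2=g['image'].copy()
print(proj(f,P).round())
cv2.polylines(im,[proj(f,P).astype(np.int32)],True,(0,0,255),1)
cv2.polylines(im2,[proj(g,P).astype(np.int32)],True,(0,0,255),1)
cv2.imwrite('pics/c5.png',np.hstack([cv2.resize(im,(480,360)),cv2.resize(im2[180:420,250:450],(300,360))]))
E
```

```text
[ 0.53098442 -0.27974408  0.27324672] [-3.13995830e+00  2.74252391e-03  3.24913270e-01] [-0.62191011  1.07073749 -1.605979  ] [-1.59718462e-01  2.10087351e-01 -7.80829204e-02 -1.75540178e-04
 -1.28581419e+00  2.05547544e+00] 17.35
[[254. 123.]
 [369. 127.]
 [355. 255.]
 [253. 252.]]
```

View pics/c5.png

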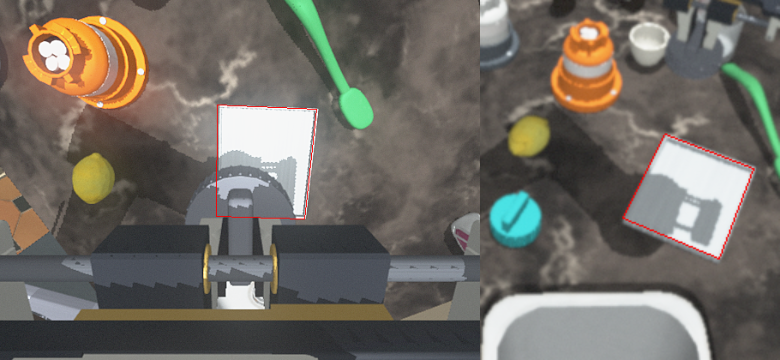

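The projected tray outline fits the tray in both views: wrist (218–317, 105–217) and side. The wrist image also shows the cap held. Next I'll move over the centre and lower it.

Call:
apply_moves:
  commands:
    - [[1,-0.032,-0.105,0,0],[1,-0.032,-0.105,-0.1,0],[1,0,0,-0.2,0],[1,0,0,-0.2,0],[1,0,0,-0.2,0],[1,0,0,-0.15,0],[1,0,0,-0.1,0],[1,0,0,-0.05,0],[1,0,0,0,0],[1,0,0,0,0]]

```text
t: 18.45
eef_pos: [0.52, -0.3193, 0.0761]
ee_rot: [3.141, -0.001, 0.329]
force: [0.5, 0.2, 0.9]
width: 0.0135
gripper_force: 40.0
```

Call:
apply_moves:
  commands:
    - [[1,0,0,-0.01,0],[1,0,0,-0.01,0],[1,0,0,0,0],[1,0,0,0,0]]

```text
t: 18.85
eef_pos: [0.5193, -0.3196, 0.0715]
ee_rot: [3.141, -0.0, 0.328]
force: [-0.7, 0.7, -0.9]
width: 0.0135
gripper_force: 40.0
```

Call:
apply_moves:
  commands:
    - [[1,0,0,-0.02,0],[1,0,0,-0.02,0],[1,0,0,0,0],[1,0,0,0,0]]

```text
t: 19.25
eef_pos: [0.5191, -0.3195, 0.0629]
ee_rot: [-3.141, 0.001, 0.328]
force: [0.6, -0.4, -1.5]
width: 0.0132
gripper_force: 40.0
```

Call:
apply_moves:
  commands:
    - [[1,0,0,-0.01,0],[1,0,0,-0.01,0],[1,0,0,0,0],[1,0,0,0,0]]

```text
t: 19.65
eef_pos: [0.5192, -0.3196, 0.0591]
ee_rot: [-3.142, 0.0, 0.328]
force: [0.9, 0.1, -0.4]
width: 0.0139
gripper_force: 40.0
```

Call:
apply_moves:
  commands:
    - [[1,0,0,-0.01,0],[1,0,0,0,0],[1,0,0,0,0]]

```text
t: 19.95
eef_pos: [0.5192, -0.3195, 0.0571]
ee_rot: [-3.142, 0.0, 0.328]
force: [0.9, 0.7, -1.1]
width: 0.0136
gripper_force: 40.0
```

Call:
apply_moves:
  commands:
    - [[1,0,0,-0.005,0],[1,0,0,0,0],[1,0,0,0,0]]

```text
t: 20.25
eef_pos: [0.5193, -0.3195, 0.0561]
ee_rot: [-3.142, 0.0, 0.328]
force: [1.0, 0.8, -1.4]
width: 0.0135
gripper_force: 40.0
```

Call:
apply_moves:
  commands:
    - [[1,0,0,-0.005,0],[1,0,0,0,0],[1,0,0,0,0]]

```text
t: 20.55
eef_pos: [0.5193, -0.3195, 0.0551]
ee_rot: [-3.142, 0.0, 0.328]
force: [0.2, -0.0, -1.1]
width: 0.0136
gripper_force: 40.0
```

Call:
apply_moves:
  commands:
    - [[1,0,0,-0.005,0],[1,0,0,0,0],[1,0,0,0,0]]

```text
t: 20.85
eef_pos: [0.5192, -0.3195, 0.0541]
ee_rot: [-3.142, 0.0, 0.328]
force: [-0.2, 0.3, -0.8]
width: 0.014
gripper_force: 40.0
```

Call:
apply_moves:
  commands:
    - [[1,0,0,-0.005,0],[1,0,0,0,0],[1,0,0,0,0]]

```text
t: 21.15
eef_pos: [0.5193, -0.3195, 0.0531]
ee_rot: [-3.142, 0.0, 0.328]
force: [0.0, -0.2, -1.7]
width: 0.0137
gripper_force: 40.0
```

Call:
apply_moves:
  commands:
    - [[1,0,0,-0.005,0],[1,0,0,0,0],[1,0,0,0,0]]

```text
t: 21.45
eef_pos: [0.5193, -0.3195, 0.0521]
ee_rot: [-3.142, 0.0, 0.328]
force: [-0.4, -0.3, -0.9]
width: 0.0137
gripper_force: 40.0
```

Call:
apply_moves:
  commands:
    - [[1,0,0,-0.005,0],[1,0,0,0,0],[1,0,0,0,0]]

```text
t: 21.75
eef_pos: [0.5193, -0.3195, 0.0511]
ee_rot: [-3.142, 0.0, 0.328]
force: [-0.0, 0.6, -0.7]
width: 0.0136
gripper_force: 40.0
```

Call:
apply_moves:
  commands:
    - [[1,0,0,-0.005,0],[1,0,0,0,0],[1,0,0,0,0]]

```text
t: 22.05
eef_pos: [0.5192, -0.3195, 0.0501]
ee_rot: [-3.142, 0.0, 0.328]
force: [-1.6, -0.5, -0.9]
width: 0.0135
gripper_force: 40.0
```

Call:
apply_moves:
  commands:
    - [[1,0,0,-0.005,0],[1,0,0,0,0],[1,0,0,0,0]]

```text
t: 22.35
eef_pos: [0.5192, -0.3195, 0.0491]
ee_rot: [-3.142, 0.0, 0.328]
force: [0.4, 0.3, -0.9]
width: 0.0139
gripper_force: 40.0
```

```bash
python3 -c "
from h import *
print(arm.tip_reach)"
```

```text
0.022
```

Call:
apply_moves:
  commands:
    - [[1,0,0,-0.005,0],[1,0,0,0,0],[1,0,0,0,0]]

```text
t: 22.65
eef_pos: [0.5193, -0.3196, 0.0482]
ee_rot: [3.142, -0.0, 0.328]
force: [0.0, -0.3, -0.8]
width: 0.0135
gripper_force: 40.0
```

Call:
apply_moves:
  commands:
    - [[1,0,0,-0.005,0],[1,0,0,0,0],[1,0,0,0,0]]

```text
t: 22.95
eef_pos: [0.5192, -0.3195, 0.0471]
ee_rot: [-3.142, 0.0, 0.328]
force: [-0.1, 0.4, -0.6]
width: 0.0136
gripper_force: 40.0
```

Call:
apply_moves:
  commands:
    - [[1,0,0,-0.005,0],[1,0,0,0,0],[1,0,0,0,0]]

```text
t: 23.25
eef_pos: [0.5193, -0.3195, 0.0461]
ee_rot: [-3.142, 0.0, 0.328]
force: [1.3, -0.4, 0.2]
width: 0.0136
gripper_force: 40.0
```

Call:
apply_moves:
  commands:
    - [[1,0,0,-0.005,0],[1,0,0,0,0],[1,0,0,0,0]]

```text
t: 23.55
eef_pos: [0.5193, -0.3195, 0.0451]
ee_rot: [-3.142, 0.0, 0.328]
force: [-0.1, 0.5, -1.0]
width: 0.0136
gripper_force: 40.0
```

Call:
apply_moves:
  commands:
    - [[1,0,0,-0.0025,0],[1,0,0,0,0],[1,0,0,0,0]]

```text
t: 23.85
eef_pos: [0.5193, -0.3195, 0.0447]
ee_rot: [3.142, -0.0, 0.328]
force: [0.0, -0.9, -0.9]
width: 0.0136
gripper_force: 40.0
```

Call:
apply_moves:
  commands:
    - [[1,0,0,-0.005,0],[1,0,0,0,0],[1,0,0,0,0]]

```text
t: 24.15
eef_pos: [0.5192, -0.3195, 0.0436]
ee_rot: [-3.142, 0.0, 0.328]
force: [0.1, -0.7, -1.2]
width: 0.0133
gripper_force: 40.0
```

Call:
apply_moves:
  commands:
    - [[1,0,0,-0.005,0],[1,0,0,0,0],[1,0,0,0,0]]

```text
t: 24.45
eef_pos: [0.5192, -0.3195, 0.0426]
ee_rot: [-3.142, 0.0, 0.328]
force: [-0.1, 0.3, -0.5]
width: 0.0139
gripper_force: 40.0
```

Call:
apply_moves:
  commands:
    - [[1,0,0,-0.005,0],[1,0,0,0,0],[1,0,0,0,0]]

```text
t: 24.75
eef_pos: [0.5193, -0.3195, 0.0416]
ee_rot: [-3.142, 0.0, 0.328]
force: [-0.5, -0.2, -1.4]
width: 0.0136
gripper_force: 40.0
```

Call:
apply_moves:
  commands:
    - [[1,0,0,-0.005,0],[1,0,0,0,0],[1,0,0,0,0]]

```text
t: 25.05
eef_pos: [0.5192, -0.3195, 0.0406]
ee_rot: [-3.142, 0.0, 0.328]
force: [-0.2, -0.6, -1.7]
width: 0.0137
gripper_force: 40.0
```

Call:
apply_moves:
  commands:
    - [[1,0,0,-0.005,0],[1,0,0,0,0],[1,0,0,0,0]]

```text
t: 25.35
eef_pos: [0.5192, -0.3195, 0.0396]
ee_rot: [-3.142, 0.0, 0.328]
force: [-0.5, -0.4, -1.4]
width: 0.0132
gripper_force: 40.0
```

```bash
python3 - <<'E'
from h import *
s=arm.get_state();p=s['eef_pos'];print(p)
g=grab('side');w=grab('wrist')
im=cv2.resize(g['image'][240:370,330:460],(520,520),interpolation=cv2.INTER_CUBIC)
for z,c in((p[2]-.022,(0,0,255)),(p[2],(0,255,0))):
    q=(proj(g,[p[0],p[1],z])[0]-[330,240])*4;cv2.circle(im,tuple(int(v) for v in q),3,c,-1)
th=np.linspace(0,2*np.pi,60)
for z,c in((.003,(255,0,0)),(.0295,(255,0,255))):
    P=np.c_[p[0]+.035*np.cos(th),p[1]+.035*np.sin(th),0*th+z]
    cv2.polylines(im,[((proj(g,P)-[330,240])*4).astype(np.int32)],True,c,1)
b=cv2.resize(w['image'][150:410,210:350],(280,520))
cv2.imwrite('pics/c6.png',np.hstack([im,b]))
E
```

```text
[ 0.51924666 -0.31952651  0.03959985]
```

View pics/c6.png

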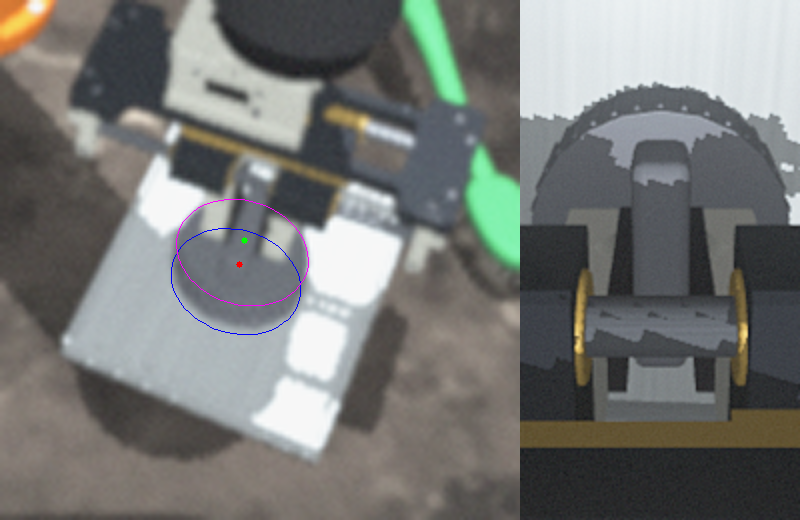

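The cap sits almost on the tray floor: its lower edge in the crop is at about y 333, against 335 predicted for floor contact. It is level and near the tray's centre. A few more small steps down should bring it to contact.

Call:
apply_moves:
  commands:
    - [[1,0,0,-0.005,0],[1,0,0,0,0],[1,0,0,0,0]]

```text
t: 25.75
eef_pos: [0.5192, -0.3195, 0.0386]
ee_rot: [-3.142, 0.0, 0.328]
force: [0.0, 1.1, -1.6]
width: 0.0135
gripper_force: 40.0
```

Call:
apply_moves:
  commands:
    - [[1,0,0,-0.005,0],[1,0,0,0,0],[1,0,0,0,0]]

```text
t: 26.05
eef_pos: [0.5192, -0.3195, 0.0376]
ee_rot: [-3.142, 0.0, 0.328]
force: [-0.3, 0.2, -0.4]
width: 0.0134
gripper_force: 40.0
```

Call:
apply_moves:
  commands:
    - [[1,0,0,-0.005,0],[1,0,0,0,0],[1,0,0,0,0]]

```text
t: 26.35
eef_pos: [0.5193, -0.3195, 0.0366]
ee_rot: [-3.142, 0.0, 0.328]
force: [0.1, 0.4, -0.9]
width: 0.0134
gripper_force: 40.0
```

Call:
apply_moves:
  commands:
    - [[1,0,0,-0.005,0],[1,0,0,0,0],[1,0,0,0,0]]

```text
t: 26.65
eef_pos: [0.5192, -0.3195, 0.0356]
ee_rot: [-3.142, 0.0, 0.328]
force: [0.2, -0.1, -0.4]
width: 0.0137
gripper_force: 40.0
```

Call:
apply_moves:
  commands:
    - [[1,0,0,-0.005,0],[1,0,0,0,0],[1,0,0,0,0]]

```text
t: 26.95
eef_pos: [0.5193, -0.3195, 0.0346]
ee_rot: [-3.142, 0.0, 0.328]
force: [-0.1, -0.6, -1.0]
width: 0.0137
gripper_force: 40.0
```

```bash
python3 - <<'E'
from h import *
o=load('side');g=grab('side');w=load('wrist');w2=grab('wrist')
c=proj(g,[.519,-.3195,.0])[0];print(c, proj(g,[.519,-.3195,.005])[0])
u=int(round(c[0]))-1
for im in(o,g):print(im['image'][305:332,u-2:u+3].mean((1,2)).round().astype(int))
d=cv2.absdiff(w['image'],w2['image']).max(2)
print('wrist diff near wing',d[200:330,265:295].mean(),'floor',d[60:130,220:340].mean())
for im in (w,w2):
    G=cv2.cvtColor(im['image'],6);print(G[185:260:3,280],)
E
```

```text
[388.65344341 311.00195838] [388.95763608 309.65098538]
[122 119 117 116 115 113 113 117 117 120 119 117 115 114 118 126 149 173
 181 182 183 183 181 181 182 182 182]
[118 121 121 117 115 115 115 115 116 119 118 118 115 114 115 117 118 135
 160 178 181 182 182 182 181 182 182]
wrist diff near wing 6.534871794871795 floor 4.444047619047619
[229 229 220  99 106  98 155 175 156 159 158 156  82  82  86  91 131 138
 150  83  86  92  87  88  85]
[229 227 225 100  99  96 160 177 158 159 161 159  85  86  88  87 128 141
 144 135  92  86  87  85  90]
```

The edge data put the cap about 4–5 mm above the floor. That fits the reported position being at fingertip level, with contact expected near z≈0.030.

Call:
apply_moves:
  commands:
    - [[1,0,0,-0.01,0],[1,0,0,-0.005,0],[1,0,0,0,0],[1,0,0,0,0]]

```text
t: 27.45
eef_pos: [0.5193, -0.3195, 0.032]
ee_rot: [3.141, -0.0, 0.328]
force: [-1.8, 2.6, 5.0]
width: 0.0136
gripper_force: 40.0
```

Call:
apply_moves:
  commands:
    - [[1,0,0,-0.005,0],[1,0,0,0,0],[1,0,0,0,0]]

```text
t: 27.75
eef_pos: [0.5194, -0.3195, 0.0319]
ee_rot: [3.141, -0.0, 0.329]
force: [-3.4, 4.3, 13.1]
width: 0.0135
gripper_force: 40.0
```

Call:
apply_moves:
  commands:
    - [[1,0,0,-0.0025,0],[1,0,0,0,0],[1,0,0,0,0]]

```text
t: 28.05
eef_pos: [0.5194, -0.3195, 0.0319]
ee_rot: [3.141, -0.0, 0.329]
force: [-5.1, 5.6, 17.5]
width: 0.0136
gripper_force: 40.0
```

Firm contact with the floor. I'll ease off the press, release, rise and back away.

Call:
apply_moves:
  commands:
    - [[1,0,0,0.008,0],[1,0,0,0,0],[0.3,0,0,0,0],[0.3,0,0,0,0],[0.3,0,0,0,0],[0.3,0,0,0,0],[0.3,0,0,0,0]]

```text
t: 28.75
eef_pos: [0.5192, -0.3196, 0.0316]
ee_rot: [-3.141, 0.0, 0.328]
force: [-0.3, -0.2, -0.5]
width: 0.0308
gripper_force: 0.0
```

Call:
apply_moves:
  commands:
    - [[0.3,0,0,0.03,0],[0.3,0,0,0.05,0],[0.3,0,0,0.15,0],[0.3,0,0,0.2,0],[0.3,0,0,0.2,0],[0.3,0,0,0.2,0],[0.3,0,0,0,0]]

```text
t: 29.45
eef_pos: [0.5223, -0.321, 0.2056]
ee_rot: [3.134, -0.009, 0.329]
force: [1.2, -0.2, 0.2]
width: 0.0307
gripper_force: 0.0
```

```bash
python3 - <<'E'
from h import *
s=arm.get_state();print(s['eef_pos'],s['force'],s['width'],s['t'])
w=grab('wrist');g=grab('side');p=(.518,-.322)
# grey cap on bright tray: dark blob inside tray outline (side)
c,sn=np.cos(np.radians(16.66)),np.sin(np.radians(16.66))
P=[[p[0]+c*i*.08-sn*j*.065,p[1]+sn*i*.08+c*j*.065,.003] for i,j in((1,1),(1,-1),(-1,-1),(-1,1))]
for n,f in(('side',g),('wrist',w)):
    m=np.zeros(f['image'].shape[:2],np.uint8);cv2.fillPoly(m,[proj(f,P).astype(np.int32)],255)
    G=cv2.cvtColor(f['image'],6);k=((G<135)&(m>0)).astype(np.uint8)
    for q in sorted(cv2.findContours(k,0,2)[0],key=cv2.contourArea)[-2:]:
        (u,v),r=cv2.minEnclosingCircle(q);print(n,u,v,r,cv2.contourArea(q),onz(f,u,v,.016))
    print(proj(f,[[.519,-.3195,.016]]))
E
```

```text
[ 0.52233516 -0.32104005  0.20562613] [ 1.15542001 -0.16571766  0.19104834] 0.030681253831568472 29.45
side 389.2205810546875 307.8970642089844 16.514814376831055 529.5 [ 0.51569106 -0.32078549  0.016     ]
[[389.63349204 306.64939047]]
wrist 324.5 255.0 4.924529075622559 18.5 [ 0.465371   -0.39641743  0.016     ]
wrist 276.04412841796875 195.5 34.1358757019043 1478.5 [ 0.51355926 -0.32197434  0.016     ]
[[275.48383492 190.10200179]]
```

Call:
apply_moves:
  commands:
    - [[0.3,0,0,0,0],[0.3,0,0,0,0],[0.3,0,0,0,0]]

```text
t: 29.85
eef_pos: [0.5188, -0.3194, 0.1968]
ee_rot: [-3.141, 0.002, 0.328]
force: [0.1, 0.1, -0.3]
width: 0.0301
gripper_force: 0.0
```

```bash
python3 -c "
from h import *
print(arm.job_done())"
```

```text
the job is handed in; nothing more can be done
None
```

I pressed the cap down past its lock, turned it about 1.04 rad counter-clockwise, lifted it off and set it down near the centre of the tray. I handed the job in at about 30 s with the gripper clear; the hand-in returned no verdict.

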